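# Put the brew-unit service tools back into their foam inlays

### The arm

A 6-joint arm with a two-finger parallel gripper is mounted at the origin on a cart in front of the work surface, level with it; the furniture and walls round the work are solid. World frame = base frame: x ahead of the robot, y to its left, z up, the work surface at z = 0. Lengths are in mm, angles in rad, forces in N, time in s.
With the tool pointing down it reaches from about 350 to 875 mm from the base axis. Payload 4.2 kg.
Tool frame: the origin (TCP) lies at the very end of the fingers, on their centre line; the grasp point (between the pads) lies arm.grip_point_offset behind it (arm.grip_point_offset is the distance from the TCP to the grasp point, in mm); z points along the fingers, y is the line along which they close (so a half turn about z gives the same grasp; the last joint's range is limited). The gripper opens to 85 mm and grips with 20 to 120 N. Pads are 22 mm wide; open, the fingers measure 114 mm over their backs; the gripper's body (76 mm by 85 mm) begins 54 mm behind the grasp point. The pads swing forward as they close: fully open they stand 13 mm farther back than shut.
Start: joints at [-0.86, 0.385, 0.008, 0, -1.194, -0.259], TCP at [272.878, -562.261, 231.312] pointing down, gripper open.
Joint ranges: [-3.14, 3.14], [-1.21, 2.06], [-1.07, 1.41], [-3.16, 2.05], [-2.99, -0.16], [-3.1, 3.1]. Speed limits (rad/s): [2.79, 2.79, 3.14, 3.14, 3.14, 3.14].

### API

Orientations are given as a unit quaternion [x, y, z, w].
In Python, from bench import arm, cams, ticket gives the robot as it stands.
- The arm moves only by the tool servo_tool, never from a script. Its argument "commands" is a list that holds one entry, the list of rows, each a list of 7 numbers: the closure in counts, from 0 (fully open) to 255 (shut), then the shift along the tool's x, y, z in m, then the turn, a rotation vector about the tool's x, y, z in degrees. In form: [[[grip, x, y, z, ax, ay, az], ...]]. A call has 1 to 10 rows; each row shifts and turns the commanded pose from where the row before left it, along the tool's axes as they then stand; what a row does not reach is not made up. A row lasts 1/12 s, in which the tool goes at most 41.7 mm and 7.16 degrees, less where a joint would pass 70% of its speed; a pose out of reach is approached as far as the arm can. A call with a gripper value outside its range is refused whole. The fingers move at their own pace and stop on an object; the grip force is fixed at half the most. Time passes only in rows, so rows that do not move let the fingers close. It gives the time, the measured TCP pose, the force, the opening and the grip force at its end, in the units of the state.
- arm.read_state(): the state, without advancing time (a new reading comes with each control period).
- cams.get_image(name): name is "side" or "top"; returns a dict with "frame" (400x640x3 uint8, blue, green, red), "K" (3x3 intrinsics, pixels), "T" (4x4, takes a point from camera to world coordinates). Camera axes: x right, y up, looking along -z (the intrinsics and any distortion apply to the point x, -y, -z); pixel columns grow to the right and rows downward; lengths in mm; the calibration is good to about 2 mm. A picture is of the moment at which its call begins. There is no depth.
- ticket.job_done(): hands the job in; it is judged then, once.
The state is a dict: "clock": time; "joints": joint angles; "joint_vel": joint speeds; "joint_efforts": joint torques, N m; "position": TCP position; "ee_rot": TCP orientation; "contact_force": force on the tool from outside, world axes, zero at the start; "wrist_torque": the same for the moment, N m; "gripper_width": finger opening in mm; "grasp_force": force on a finger pad.
Only numpy, scipy, OpenCV 4.12 (cv2) and the standard library are available. Lean on these libraries where they do the work, as an engineer would, in place of code of your own. Each camera call takes 0.05 s, during which the arm holds its last target. There are 200 camera calls.

### The job

The coffee machine's service is done: put the pliers, the red cleaning brush, the grease tube and the roll of black tape back into the foam tray, each in the cut-out made to its own shape, the right way round and lying flat on the cut-out's floor. Do not shove the parts bowl with the screws about.

Things in the scene. Friction and masses are not known exactly. Their poses are not given: they have to be found in the camera images.
- pliers_grip (a point): long-nose pliers with blue sleeves lying flat, 154 mm long, 50 mm over the handles, 10 mm high, 130 g. Point: at the joint, half-way up, 5 mm above the underside; 20 mm wide there, the place to grip. y along the pliers: the nose reaches 62 mm to -y, the handles 92 mm to +y; x across, z up. Jaws fixed.
- brush_grip (a point): narrow cleaning brush with red handle lying flat, 174 mm long, 10 to 13 mm wide, 11 mm high, 20 g. Point: on the handle, 5 mm above the underside; grip across x (10 mm wide). y along the brush: the bristles' tips are 72 mm to -y, the handle's end 102 mm to +y; z up.
- grease_tube_grip (a point): red and white grease tube lying flat, rigid, 136 mm long, 37 g. It tapers in plan from the flat 40 mm wide crimped end, 73 mm to -y of the point, to the 24 mm wide, 28 mm high cap, 63 mm to +y. Point: middle of the tube, 8 mm above the underside; 30 mm wide and 16 mm high there, grip across x. z up.
- tape_grip (a point): roll of black insulating tape lying flat, 60 mm outside diameter, 19 mm high, 50 g. Point: its centre, half-way up (9.5 mm). Grip over the diameter; any direction about z (up) will do.
- pliers_foam_floor (a point): One of four equal black foam modules in the grey tray, 105 mm (x) by 205 mm (y), yellow inside its cut-out. This one is cut to the outline of the pliers: narrow for the nose at -y, wide for the handles at +y. Point: middle of the finger trench, at the height of the cut-out's floor; when home the thing's own point is straight above it and the axes agree.
- brush_foam_floor (a point): One of four equal black foam modules in the grey tray, 105 mm (x) by 205 mm (y), yellow inside its cut-out. This one is cut to the brush: a straight slot 188 mm long, 27 mm wide, reaching 79 mm to -y (bristles) and 109 mm to +y (handle) of the point. Point: middle of the finger trench, at the height of the cut-out's floor; when home the thing's own point is straight above it and the axes agree.
- tube_foam_floor (a point): One of four equal black foam modules in the grey tray, 105 mm (x) by 205 mm (y), yellow inside its cut-out. This one is cut to the grease tube: a long wedge, wide for the crimped end at -y, narrow for the cap at +y. Point: middle of the finger trench, at the height of the cut-out's floor; when home the thing's own point is straight above it and the axes agree.
- tape_foam_floor (a point): One of four equal black foam modules in the grey tray, 105 mm (x) by 205 mm (y), yellow inside its cut-out. This one is cut to the tape roll: a round hole of 76 mm diameter. Point: middle of the finger trench, at the height of the cut-out's floor; when home the thing's own point is straight above it and the axes agree.
- tray: low grey tray, 222 by 422 mm, with the four foam modules two by two in changing order. Foam tops are 29 mm above the bench, cut-out floors 20 mm. Cut-outs are 7 mm larger all round than their things at the floor, 9.5 mm at the lip. A 40 mm wide finger trench, 7 mm deeper and open at both ends, crosses each module along x. Origin: centre, underside. Keep off the coffee machine at x > 0.52, y > 0.30 m.
- parts_bowl: round stainless parts bowl with the machine screws in it, 112 mm across, 34 mm high, standing right of the tray; a bystander, not to be shoved about. Origin: centre of its underside.
Things that resemble listed ones, but are neither listed nor needed, are in the scene too. What is shaped like the part that bears tape_grip but white is not meant.

How it is judged:
By the outcome, as a careful person would: the job done as asked, in the order asked, and still so for the second after the job is handed in, with the robot touching nothing.
It also fails if it takes over 104 s, if anything falls off the work surface, if the arm or the gripper's body presses on something with over 40 N, if the wrist force passes 120 N, or if a joint passes its speed limit or range.

## Working session

There is one attempt and no reset: what is moved stays moved. The work goes in short steps, Python scripts to look and compute and a tool call to move; the robot and the scene stay as the last step left them, time stands still between calls to the robot, and variables do not carry over. Pictures are saved under pics/ and viewed, at most 14 in all, crops included, and the job is handed in when it is done.

Besides the shell and the picture viewer there is one more tool, called after "Request:" as a command line: name --argument value ..., lists and objects as JSON in quotes. servo_tool: Moves the arm, as the interface text tells. Its arguments: {"type":"object","properties":{"commands":{"type":"array","items":{"type":"array","items":{"type":"array","items":{"type":"number"}}}}},"required":["commands"]}

```bash
mkdir -p pics; ls
python3 - <<'E'
from bench import arm,cams
import cv2
print(arm.read_state(), arm.grip_point_offset)
for n in("top","side"):
    d=cams.get_image(n); cv2.imwrite(f"pics/{n}0.png",d["frame"]); print(n,d["K"],d["T"],[k for k in d])
E
```

```text
pics
{'clock': 0.0, 'joints': array([-8.60452046e-01,  3.85562807e-01,  6.62569859e-03, -5.23462790e-04,
       -1.19395887e+00, -2.58584438e-01]), 'joint_vel': array([ 0.00043655,  0.00044969,  0.00071138, -0.00060691,  0.00108585,
        0.00070785]), 'joint_efforts': array([ 1.51458715e-05, -3.92290020e+01,  1.88409805e+01,  4.18629706e+00,
       -4.58412309e-03,  7.48711130e-06]), 'position': array([ 272.6088091 , -561.77415254,  230.2141069 ]), 'ee_rot': array([-2.23869772e-01,  9.74618471e-01,  1.04231514e-03, -2.73669427e-04]), 'contact_force': array([-0.37939512, -0.61612892, -0.07972484]), 'wrist_torque': array([-0.03537017,  0.01962198, -0.01958712]), 'grasp_force': 0.0, 'gripper_width': 85.20830869708918} 18.700000000000003
top [[407.74926253   0.         320.1869011 ]
 [  0.         407.74926253 198.1639867 ]
 [  0.           0.           1.        ]] [[-1.98462798e-02  9.93894315e-01 -1.08536700e-01  4.41382387e+02]
 [-9.99783725e-01 -1.90537764e-02  8.33402450e-03 -7.90239044e+00]
 [ 6.21510557e-03  1.08678625e-01  9.94057508e-01  9.96691022e+02]
 [ 0.00000000e+00  0.00000000e+00  0.00000000e+00  1.00000000e+00]] ['frame', 'K', 'T']
side [[517.49675592   0.         324.88230831]
 [  0.         517.49675592 201.86735084]
 [  0.           0.           1.        ]] [[ 8.40919915e-01  2.59839869e-01 -4.74696680e-01 -1.41417394e+02]
 [-5.41029790e-01  3.84463327e-01 -7.47980425e-01 -1.08764123e+03]
 [-1.18516704e-02  8.85816681e-01  4.63883978e-01  6.98817933e+02]
 [ 0.00000000e+00  0.00000000e+00  0.00000000e+00  1.00000000e+00]] ['frame', 'K', 'T']
```

View pics/top0.png

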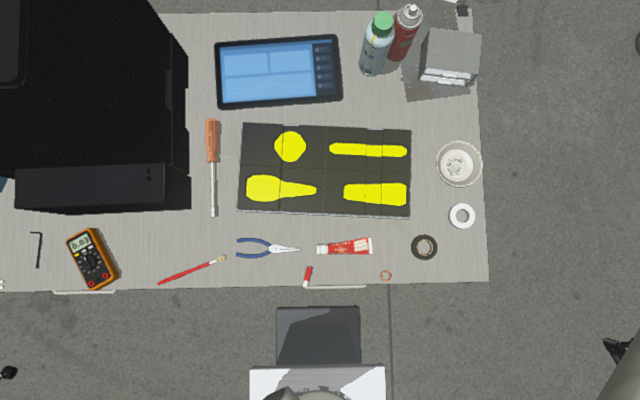

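View pics/side0.png

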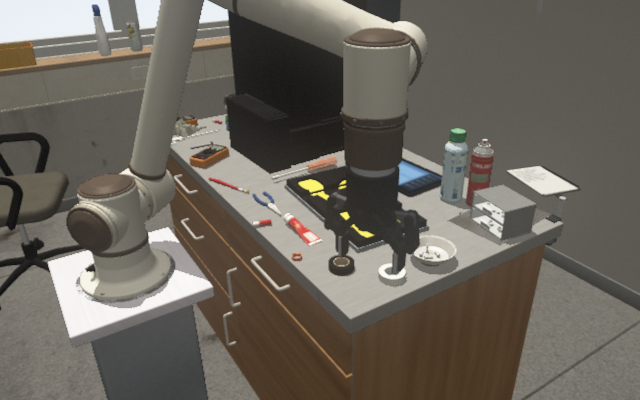

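The top picture shows the brush (158–226, 255–283), pliers (237–300, 247), tube (317–372, 247), black tape (424, 247) and white tape (462, 215). The tray is at (238–411, 124–216). Enlarged crops next.

```bash
cat > h.py <<'E'
import numpy as np, cv2
from bench import arm,cams
def crop(n,u0,v0,u1,v1,s,name,grid=10,d=None):
    d=d or cams.get_image(n); f=d["frame"][v0:v1,u0:u1]
    f=cv2.resize(f,None,fx=s,fy=s,interpolation=cv2.INTER_CUBIC)
    for u in range(-(-u0//grid)*grid,u1,grid):
        x=int((u-u0+.5)*s); cv2.line(f,(x,0),(x,5),(0,255,0),1)
        if u%(2*grid)==0: cv2.putText(f,str(u),(x-9,15),0,.35,(0,0,255),1)
    for v in range(-(-v0//grid)*grid,v1,grid):
        y=int((v-v0+.5)*s); cv2.line(f,(0,y),(5,y),(0,255,0),1); cv2.putText(f,str(v),(7,y+4),0,.35,(0,0,255),1)
    cv2.imwrite(f"pics/{name}.png",f); return d
def ray(d,uv):
    K,T=d["K"],d["T"]; c=np.linalg.solve(K,[uv[0],uv[1],1]); return T[:3,3],T[:3,:3]@(c*[1,-1,-1])
def atz(d,uv,z):
    o,r=ray(d,uv); return (o+r*(z-o[2])/r[2])
def proj(d,p):
    c=d["T"][:3,:3].T@(np.asarray(p,float)-d["T"][:3,3]); c=d["K"]@(c*[1,-1,-1]); return c[:2]/c[2]
def tri(d1,a,d2,b):
    o1,r1=ray(d1,a);o2,r2=ray(d2,b); A=np.c_[r1,-r2]; s=np.linalg.lstsq(A,o2-o1,rcond=None)[0]
    p,q=o1+r1*s[0],o2+r2*s[1]; return (p+q)/2,np.linalg.norm(p-q)
E
python3 - <<'E'
from h import *
d=crop("top",150,220,480,300,2.4,"t1")
crop("top",230,115,480,255,3.2,"t2",d=d)
a=cv2.imread("pics/t1.png")
crop("side",200,165,460,285,3.0,"s1")
E
```

```text
(no output)
```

View pics/t1.png

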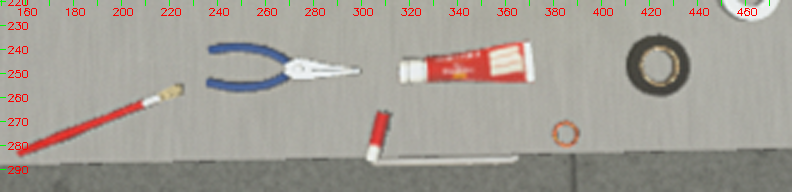

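View pics/t2.png

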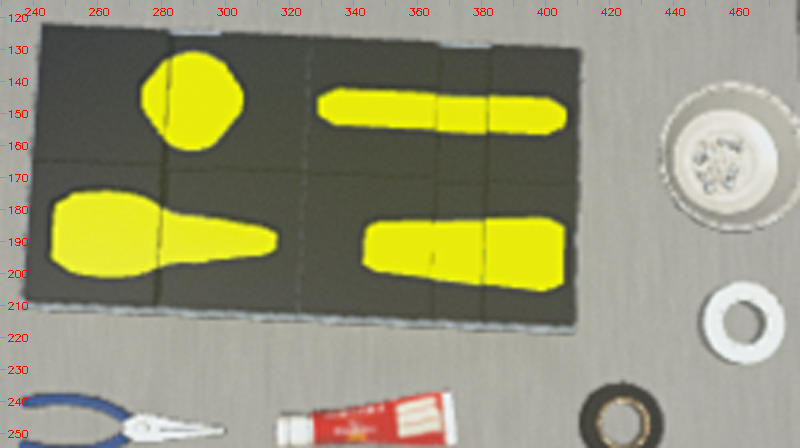

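View pics/s1.png

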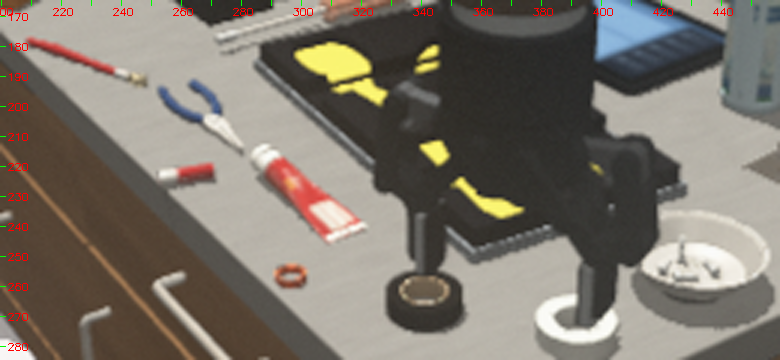

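Read from the crops:
- **Brush:** top (157, 283.7) to (226.2, 256.2).
- **Pliers:** nose (300, 249), handles (236, 247).
- **Tube:** cap (316.6, 249), crimp (370.8, 245).
- **Tape:** centre (423.7, 247).
- **Cut-outs:** pliers at lower left, tape at upper left, brush at upper right, tube at lower right. All have their +y to the left.

Now I compute positions.

Run:
```python
from h import *
np.set_printoptions(precision=1,suppress=True)
t=cams.get_image("top");s=cams.get_image("side")
for n,a,b in [("tapehole",(423.7,247),(340.8,260.8)),("pl tip",(299.9,249.1),(280.5,215.5)),("crimp",(370.8,244.9),(316.2,242.5)),
 ("brtip",(226.2,256.2),(248.5,191.8)),("brend",(157,283.7),(208.8,178.5)),("traycorner",(409.2,216),(357.5,246.8))]:
    print(n,*tri(t,a,s,b))
def ax(n,minus,plus,lm,lp,z):
    m,p=atz(t,minus,z),atz(t,plus,z); d=(p-m)[:2]; L=np.hypot(*d)
    g=m[:2]+d*lm/(lm+lp); print(n,g,"yaw",np.degrees(np.arctan2(-d[0],d[1])),"L",L)
ax("pliers",(299.9,249.1),(236,247),62,92,7); ax("brush",(226.2,256.2),(157,283.7),72,102,8)
ax("tube",(370.8,244.9),(316.6,249.1),73,63,10); print("tape",atz(t,(423.7,247),15))
f=t["frame"].astype(int); m=((f[...,2]>180)&(f[...,1]>170)&(f[...,0]<110)).astype(np.uint8)
n,l,st,c=cv2.connectedComponentsWithStats(m)
for i in range(1,n):
    if st[i,4]<150: continue
    v,u=np.nonzero(l==i); P=np.array([atz(t,q,24)[:2] for q in np.c_[u,v]])
    print("yel",c[i],"n",len(P),"centroid",P.mean(0),cv2.minAreaRect(P.astype(np.float32)))
```

```text
tapehole [ 425.8 -260.4   18.7] 0.9922883754732374
pl tip [426.3  35.7   2.2] 1.5424731930524611
crimp [ 433.9 -137.     1.5] 0.678034603200225
brtip [413.  212.8   6. ] 1.3968989327086814
brend [351.3 378.4   2.2] 0.6875693256310207
traycorner [ 499.1 -228.8   14.8] 4.877218343135536
pliers [430.3  97. ] yaw -3.010880503799524 L 153.87813178784984
brush [388.2 279.8] yaw 20.561208210833886 L 175.1698246985353
tube [429.7 -65.6] yaw 3.255343454797599 L 130.77682557177886
tape [ 426.2 -261.6   15. ]
yel [289.7 146. ] n 688 centroid [676.7  55.6] ((677.982666015625, 55.96942138671875), (70.08201599121094, 69.28842163085938), 43.69819259643555)
yel [367.7 149.6] n 789 centroid [ 664.3 -134.1] ((663.7223510742188, -134.60093688964844), (185.4382781982422, 28.28322982788086), 86.56484985351562)
yel [274.2 188.3] n 1215 centroid [573.5  94. ] ((575.3045654296875, 78.69241333007812), (165.61355590820312, 60.64934539794922), 88.90009307861328)
yel [376.8 193.1] n 1151 centroid [ 557.2 -152.4] ((555.6368408203125, -147.03472900390625), (147.11000061035156, 53.35097122192383), 88.49900817871094)
```

Request:
servo_tool --commands '[[[0,0,0,0,0,0,-6.8],[0,0,0,0,0,0,-6.8],[0,0,0,0,0,0,-6.8],[0,0,0,0,0,0,-6.8],[0,0,0,0,0,0,-6.8],[0,0,0,0,0,0,-6.8],[0,0,0,0,0,0,-6.8],[0,0,0,0,0,0,-6.8],[120,0,0,0,0,0,-6.8]]]'

```text
clock: 1.05
position: [272.8, -562.2, 231.2]
ee_rot: [-0.691, 0.723, 0.0, 0.0]
contact_force: [-0.2, 0.6, 0.2]
gripper_width: 75.2
grasp_force: 0.0
```

```bash
cat > go.py <<'E'
import sys, numpy as np
from scipy.spatial.transform import Rotation as R
from bench import arm
np.set_printoptions(precision=2,suppress=True)
t=np.array(list(map(float,sys.argv[1:4]))); yaw=float(sys.argv[4])
s=arm.read_state(); r=R.from_quat(s["ee_rot"])
a=np.radians(180+yaw); y=np.array([np.cos(a),np.sin(a),0]); z=np.array([0,0,-1.]); G=R.from_matrix(np.c_[np.cross(y,z),y,z])
print("t",s["clock"],"pos",s["position"],"F",s["contact_force"],"w",s["gripper_width"],"gf",s["grasp_force"],"j6",s["joints"][5])
print("turn(tool,deg)",np.degrees((r.inv()*G).as_rotvec()),"shift now m",np.round(r.inv().apply(t-s["position"])/1000,4),"after turn",np.round(G.inv().apply(t-s["position"])/1000,4))
E
python3 go.py 430 97 80 -3
```

```text
t 1.05 pos [ 272.82 -562.2   231.21] F [-0.24  0.58  0.22] w 75.16287417828741 gf 0.0 j6 0.8154103164940569
turn(tool,deg) [0.01 0.01 0.42] shift now m [-0.67 -0.13  0.15] after turn [-0.67 -0.12  0.15]
```

Request:
servo_tool --commands '[[[120,-0.04,-0.0072,0.004,0,0,0],[120,-0.04,-0.0072,0.004,0,0,0],[120,-0.04,-0.0072,0.004,0,0,0],[120,-0.04,-0.0072,0.004,0,0,0],[120,-0.04,-0.0072,0.004,0,0,0],[120,-0.04,-0.0072,0.004,0,0,0],[120,-0.04,-0.0072,0.004,0,0,0],[120,-0.04,-0.0072,0.004,0,0,0],[120,-0.04,-0.0072,0.004,0,0,0],[120,-0.04,-0.0072,0.004,0,0,0]]]'

```text
clock: 1.88
position: [365.1, -164.6, 191.5]
ee_rot: [-0.689, 0.725, -0.0, 0.0]
contact_force: [1.1, -0.2, 0.5]
gripper_width: 45.1
grasp_force: 0.0
```

```bash
sed -i 's/precision=2/precision=4/' go.py; python3 go.py 430 97 80 -3
```

```text
t 1.8833 pos [ 365.0975 -164.6469  191.5221] F [ 1.0879 -0.1561  0.5008] w 45.114153525027106 gf 0.0 j6 -0.037991946587376486
turn(tool,deg) [-0.0713  0.0011  0.0674] shift now m [-0.2646 -0.0513  0.1116] after turn [-0.2647 -0.0511  0.1115]
```

Request:
servo_tool --commands '[[[120,-0.036,-0.007,0.015,0,0,0],[120,-0.036,-0.007,0.015,0,0,0],[120,-0.036,-0.007,0.015,0,0,0],[120,-0.036,-0.007,0.015,0,0,0],[120,-0.036,-0.007,0.015,0,0,0],[120,-0.036,-0.007,0.015,0,0,0],[120,-0.036,-0.007,0.015,0,0,0],[120,-0.01,-0.002,0.005,0,0,0],[120,0,0,0,0,0,0],[120,0,0,0,0,0,0]]]'

```text
clock: 2.72
position: [429.0, 92.8, 81.0]
ee_rot: [-0.689, 0.724, 0.0, -0.001]
contact_force: [-0.3, 0.6, 0.3]
gripper_width: 45.0
grasp_force: 0.0
```

```bash
python3 go.py 430 97 2 -3; python3 -c "
from h import *
crop('side',200,150,360,270,4.5,'s2')"
```

```text
t 2.7167 pos [429.0468  92.7943  81.0238] F [-0.3093  0.6325  0.3236] w 45.01355087749048 gf 0.0 j6 -0.6351243543157864
turn(tool,deg) [ 0.0659 -0.0449  0.1563] shift now m [-0.0043 -0.0008  0.079 ] after turn [-0.0042 -0.0007  0.079 ]
```

View pics/s2.png

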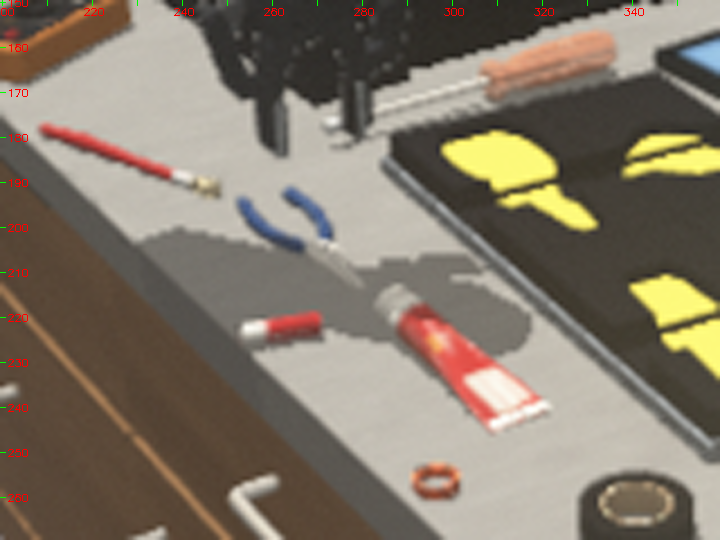

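The side crop shows the fingers straddling above the pliers' joint at about (272, 203), as expected. Descend and grip.

Request:
servo_tool --commands '[[[120,-0.0042,-0.0008,0.02,0,0,0],[120,0,0,0.02,0,0,0],[120,0,0,0.02,0,0,0],[120,0,0,0.012,0,0,0],[120,0,0,0.0075,0,0,0],[255,0,0,0,0,0,0],[255,0,0,0,0,0,0],[255,0,0,0,0,0,0],[255,0,0,0,0,0,0],[255,0,0,0,0,0,0]]]'

```text
clock: 3.6
position: [430.8, 96.8, 2.7]
ee_rot: [-0.689, 0.725, -0.0, 0.001]
contact_force: [0.5, -1.0, 2.8]
gripper_width: 17.2
grasp_force: 59.0
```

```bash
python3 go.py 571.7 63.8 100 -3.4
```

```text
t 3.6 pos [430.8197  96.8274   2.68  ] F [ 0.5324 -1.0276  2.7924] w 17.239009660592593 gf 58.98897341452539 j6 -0.6426813003580965
turn(tool,deg) [-0.0793  0.0465  0.4899] shift now m [ 0.0258 -0.1425 -0.0971] after turn [ 0.0246 -0.1426 -0.0973]
```

Request:
servo_tool --commands '[[[255,0,0,-0.03,0,0,0],[255,0,0,-0.035,0,0,0],[255,0.003,-0.018,-0.032,0,0,0.5],[255,0.005,-0.031,0,0,0,0],[255,0.005,-0.031,0,0,0,0],[255,0.005,-0.031,0,0,0,0],[255,0.005,-0.026,0,0,0,0],[255,0.0016,-0.006,0,0,0,0],[255,0,0,0,0,0,0],[255,0,0,0,0,0,0]]]'

```text
clock: 4.43
position: [570.7, 63.7, 98.3]
ee_rot: [-0.685, 0.728, 0.001, -0.001]
contact_force: [-0.5, -0.4, -0.0]
gripper_width: 17.4
grasp_force: 59.1
```

```bash
python3 go.py 571.7 63.8 23 -3.4; python3 -c "
from h import *
d=crop('top',200,100,400,250,4,'t3')
crop('side',200,110,360,230,4,'s3')
a=cv2.imread('pics/t3.png');b=cv2.imread('pics/s3.png')
a=a[:,:800]
h=cv2.resize(a,(400,300)); cv2.imwrite('pics/m3.png',cv2.hconcat([h,cv2.resize(b,(400,300))]))"
```

```text
t 4.4333 pos [570.7182  63.6686  98.2856] F [-0.5418 -0.3877 -0.0208] w 17.408263969522654 gf 59.08356719679432 j6 -0.45269539940920017
turn(tool,deg) [ 0.0965 -0.0074 -0.0652] shift now m [-0.0002 -0.0011  0.0753] after turn [-0.0002 -0.001   0.0753]
```

View pics/m3.png

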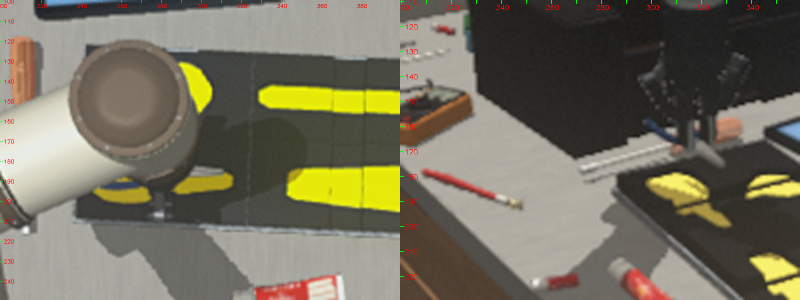

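The pliers are held level, with the nose toward −y. Lower and release.

Request:
servo_tool --commands '[[[255,0,-0.001,0.02,0,0,0],[255,0,0,0.02,0,0,0],[255,0,0,0.018,0,0,0],[255,0,0,0.01,0,0,0],[255,0,0,0.0065,0,0,0],[255,0,0,0,0,0,0],[150,0,0,0,0,0,0],[150,0,0,0,0,0,0],[150,0,0,0,0,0,0],[150,0,0,0,0,0,0]]]'

```text
clock: 5.37
position: [573.3, 64.0, 25.3]
ee_rot: [-0.686, 0.728, -0.0, 0.001]
contact_force: [0.6, 0.3, 1.0]
gripper_width: 35.1
grasp_force: 0.0
```

```bash
python3 go.py 388.2 279.8 80 20.6
```

```text
t 5.3667 pos [573.3364  64.0323  25.3151] F [0.5868 0.277  0.9678] w 35.068720047200685 gf 0.0 j6 -0.45154002685470035
turn(tool,deg) [ -0.115    0.0217 -24.0063] shift now m [-0.2044  0.1975 -0.0549] after turn [-0.2671  0.0974 -0.0547]
```

Request:
servo_tool --commands '[[[150,0,0,-0.03,0,0,0],[150,0,0,-0.03,0,0,0],[150,0,0,-0.025,0,0,0],[150,0,0,0,0,0,-6],[150,0,0,0,0,0,-6],[150,0,0,0,0,0,-6],[150,0,0,0,0,0,-6]]]'

```text
clock: 5.95
position: [572.9, 63.8, 110.2]
ee_rot: [0.824, -0.567, 0.0, -0.001]
contact_force: [-0.2, -0.2, -0.3]
gripper_width: 34.9
grasp_force: 0.0
```

Request:
servo_tool --commands '[[[150,-0.034,0.0122,0,0,0,0],[150,-0.034,0.0122,0,0,0,0],[150,-0.034,0.0122,0,0,0,0],[150,-0.034,0.0122,0,0,0,0],[150,-0.034,0.0122,0.005,0,0,0],[150,-0.034,0.0122,0.01,0,0,0],[150,-0.034,0.0122,0.015,0,0,0],[150,-0.029,0.012,0,0,0,0],[150,0,0,0,0,0,0],[150,0,0,0,0,0,0]]]'

```text
clock: 6.78
position: [386.9, 280.8, 79.8]
ee_rot: [0.823, -0.568, 0.0, -0.0]
contact_force: [0.3, -0.1, 0.0]
gripper_width: 35.0
grasp_force: 0.0
```

```bash
python3 go.py 388.2 279.8 2 20.6;  python3 -c "
from h import *
d=crop('top',230,115,430,265,4,'t4')
crop('side',190,130,350,250,4,'s4')
a=cv2.imread('pics/t4.png');b=cv2.imread('pics/s4.png')
cv2.imwrite('pics/m4.png',cv2.hconcat([cv2.resize(a,(400,300)),cv2.resize(b,(400,300))]))"
```

```text
t 6.7833 pos [386.8878 280.8425  79.7753] F [ 0.2897 -0.1276  0.0081] w 35.00131589268466 gf 0.0 j6 -0.605974083942199
turn(tool,deg) [-0.0449  0.0244  0.1939] shift now m [ 0.0015 -0.0008  0.0778] after turn [ 0.0014 -0.0009  0.0778]
```

View pics/m4.png

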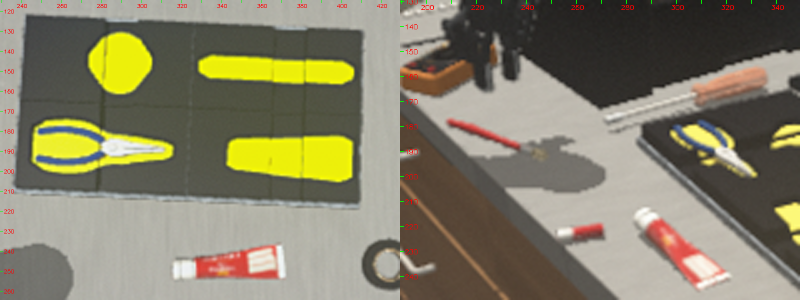

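The pliers lie inside their cut-out (nose at 314, 190; handles at 248). The gripper is over the brush. Grip it.

Request:
servo_tool --commands '[[[150,0.0014,-0.0009,0.02,0,0,0],[150,0,0,0.02,0,0,0],[150,0,0,0.02,0,0,0],[150,0,0,0.01,0,0,0],[150,0,0,0.0078,0,0,0],[255,0,0,0,0,0,0],[255,0,0,0,0,0,0],[255,0,0,0,0,0,0],[255,0,0,0,0,0,0],[255,0,0,0,0,0,0]]]'

```text
clock: 7.72
position: [389.3, 278.9, 2.2]
ee_rot: [0.822, -0.569, 0.0, -0.001]
contact_force: [0.3, 0.0, -0.3]
gripper_width: 8.4
grasp_force: 60.9
```

```bash
python3 go.py 663 -149.5 100 -3.4
```

```text
t 7.7167 pos [389.3225 278.8878   2.2414] F [ 0.2617  0.0211 -0.3116] w 8.432124869366158 gf 60.937124490737915 j6 -0.602632836004999
turn(tool,deg) [-0.0696  0.073  23.9801] shift now m [ 0.4972 -0.1058 -0.0981] after turn [ 0.4114 -0.2986 -0.0978]
```

Request:
servo_tool --commands '[[[255,0,0,-0.03,0,0,0],[255,0,0,-0.035,0,0,0],[255,0,0,-0.033,0,0,0],[255,0,0,0,0,0,6],[255,0,0,0,0,0,6],[255,0,0,0,0,0,6],[255,0,0,0,0,0,6]]]'

```text
clock: 8.3
position: [388.9, 278.7, 100.4]
ee_rot: [-0.684, 0.73, 0.0, 0.001]
contact_force: [-0.3, -0.9, 0.2]
gripper_width: 8.1
grasp_force: 61.0
```

Request:
servo_tool --commands '[[[255,0.029,-0.021,0,0,0,0],[255,0.029,-0.021,0,0,0,0],[255,0.029,-0.021,0,0,0,0],[255,0.029,-0.021,0,0,0,0],[255,0.029,-0.021,0,0,0,0],[255,0.029,-0.021,0,0,0,0],[255,0.029,-0.021,0,0,0,0],[255,0.029,-0.021,0,0,0,0],[255,0.029,-0.021,0,0,0,0],[255,0.029,-0.021,0,0,0,0]]]'

```text
clock: 9.13
position: [582.0, -25.0, 100.0]
ee_rot: [-0.686, 0.728, -0.0, 0.0]
contact_force: [1.1, 1.2, -0.1]
gripper_width: 8.4
grasp_force: 61.0
```

```bash
python3 go.py 663 -149.5 100 -3.4
```

```text
t 9.1333 pos [582.0446 -25.0184 100.0311] F [ 1.1204  1.1743 -0.1101] w 8.405243879304447 gf 60.98186373710632 j6 -0.2942319259321528
turn(tool,deg) [-0.0436  0.02   -0.0085] shift now m [ 0.1194 -0.0882  0.0001] after turn [ 0.1195 -0.0882  0.    ]
```

Request:
servo_tool --commands '[[[255,0.029,-0.021,0,0,0,0],[255,0.029,-0.021,0,0,0,0],[255,0.029,-0.021,0,0,0,0],[255,0.022,-0.017,0,0,0,0],[255,0.01,-0.008,0,0,0,0],[255,0,0,0,0,0,0],[255,0,0,0,0,0,0]]]'

```text
clock: 9.72
position: [661.8, -147.9, 99.2]
ee_rot: [-0.685, 0.728, 0.0, -0.0]
contact_force: [-0.1, 1.0, -0.4]
gripper_width: 7.7
grasp_force: 61.0
```

```bash
python3 go.py 663 -149.5 22.5 -3.4;  python3 -c "
from h import *
d=crop('top',270,100,470,250,4,'t5')
crop('side',270,90,430,210,4,'s5')
a=cv2.imread('pics/t5.png');b=cv2.imread('pics/s5.png')
cv2.imwrite('pics/m5.png',cv2.hconcat([cv2.resize(a,(400,300)),cv2.resize(b,(400,300))]))"
```

```text
t 9.7167 pos [ 661.7552 -147.9111   99.2061] F [-0.0888  0.9893 -0.4265] w 7.685886004260254 gf 60.98119854927063 j6 -0.07853759241357577
turn(tool,deg) [ 0.0351  0.0207 -0.0947] shift now m [ 0.0015 -0.0014  0.0767] after turn [ 0.0015 -0.0013  0.0767]
```

View pics/m5.png

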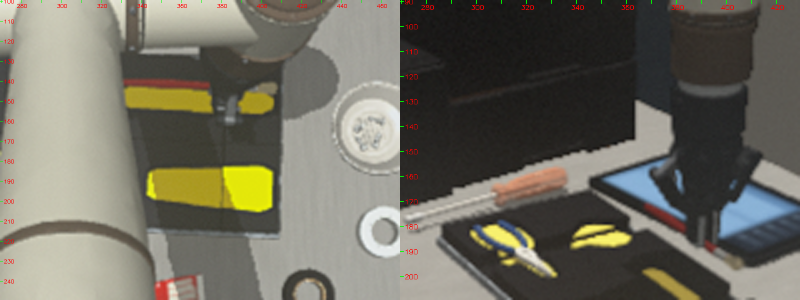

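The brush is held parallel to the slot, with the bristles toward −y. Lower and release.

Request:
servo_tool --commands '[[[255,0.0015,-0.0013,0.02,0,0,0],[255,0,0,0.02,0,0,0],[255,0,0,0.018,0,0,0],[255,0,0,0.011,0,0,0],[255,0,0,0.007,0,0,0],[255,0,0,0,0,0,0],[190,0,0,0,0,0,0],[190,0,0,0,0,0,0],[190,0,0,0,0,0,0]]]'

```text
clock: 10.57
position: [663.8, -149.0, 24.5]
ee_rot: [-0.686, 0.728, -0.001, 0.001]
contact_force: [0.0, 0.2, 0.1]
gripper_width: 21.5
grasp_force: 0.0
```

Request:
servo_tool --commands '[[[190,0,0,-0.025,0,0,0],[130,0,0,-0.03,0,0,0],[130,0,0,-0.025,0,0,0],[130,0,0,0,0,0,0]]]'

```text
clock: 10.9
position: [667.2, -149.7, 111.0]
ee_rot: [-0.686, 0.727, -0.005, 0.004]
contact_force: [0.5, 0.1, 2.1]
gripper_width: 42.0
grasp_force: 0.0
```

```bash
python3 go.py 430 -65 80 3
```

```text
t 10.9 pos [ 667.2423 -149.7367  110.9853] F [0.486  0.1239 2.1105] w 42.002306820256955 gf 0.0 j6 -0.07582532303807883
turn(tool,deg) [-0.7304 -0.1093 -6.3433] shift now m [-0.0708  0.2422  0.0278] after turn [-0.097   0.2325  0.031 ]
```

Request:
servo_tool --commands '[[[85,0,0,0,0,0,-6.4],[85,-0.0105,0.029,0,0,0,0],[85,-0.012,0.029,0,0,0,0],[85,-0.012,0.029,0,0,0,0],[85,-0.012,0.029,0,0,0,0],[85,-0.012,0.029,0,0,0,0],[85,-0.012,0.029,0,0,0,0],[85,-0.012,0.029,0.01,0,0,0],[85,-0.0145,0.027,0.019,0,0,0],[85,0,0,0,0,0,0]]]'

```text
clock: 11.73
position: [419.2, -64.3, 71.9]
ee_rot: [0.725, -0.689, -0.004, 0.004]
contact_force: [-1.3, -1.0, -0.2]
gripper_width: 56.9
grasp_force: 0.0
```

```bash
python3 go.py 430 -65 2 3;  python3 -c "
from h import *
d=crop('top',230,115,430,265,4,'t6')
crop('side',230,150,390,270,4,'s6')
a=cv2.imread('pics/t6.png');b=cv2.imread('pics/s6.png')
cv2.imwrite('pics/m6.png',cv2.hconcat([cv2.resize(a,(400,300)),cv2.resize(b,(400,300))]))"
```

```text
t 11.7333 pos [419.2294 -64.3096  71.8896] F [-1.2521 -1.0191 -0.2444] w 56.89324048957155 gf 0.0 j6 -0.17833490411876934
turn(tool,deg) [ 0.6295  0.0246 -0.0889] shift now m [ 0.0013 -0.0115  0.0698] after turn [ 0.0013 -0.0107  0.0699]
```

View pics/m6.png

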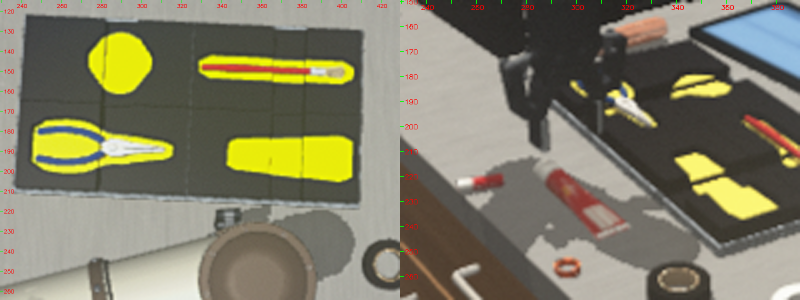

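The brush lies centred in its slot. Correct over the tube, descend and grip.

Request:
servo_tool --commands '[[[85,0.001,-0.011,0,0.6,0,0],[85,0,0,0.02,0,0,0],[85,0,0,0.02,0,0,0],[85,0,0,0.018,0,0,0],[85,0,0,0.011,0,0,0],[85,0,0,0,0,0,0]]]'

```text
clock: 12.33
position: [441.4, -64.9, 3.9]
ee_rot: [0.725, -0.689, 0.003, -0.003]
contact_force: [-0.0, -0.0, -0.2]
gripper_width: 57.3
grasp_force: 0.0
```

Request:
servo_tool --commands '[[[255,0,0,0,0,0,0],[255,0,0,0,0,0,0],[255,0,0,0,0,0,0],[255,0,0,0,0,0,0],[255,0,0,0,0,0,0]]]'

```text
clock: 12.75
position: [442.0, -64.5, 6.7]
ee_rot: [0.725, -0.688, 0.005, -0.005]
contact_force: [1.5, -1.6, 4.9]
gripper_width: 28.8
grasp_force: 59.1
```

```bash
python3 go.py 557.8 -142 100 -3.4
```

```text
t 12.75 pos [441.9837 -64.456    6.7249] F [ 1.4859 -1.6186  4.8548] w 28.7934335450772 gf 59.06592947925674 j6 -0.17437432793499158
turn(tool,deg) [-0.8244  0.0612  6.4187] shift now m [ 0.0835 -0.1129 -0.0917] after turn [ 0.0705 -0.1202 -0.0933]
```

Request:
servo_tool --commands '[[[255,0,0,0,0,0,0],[255,0,0,0,0,0,0]]]'

```text
clock: 12.92
position: [442.0, -64.4, 6.7]
ee_rot: [0.726, -0.688, 0.005, -0.005]
contact_force: [0.6, -1.8, 5.3]
gripper_width: 28.9
grasp_force: 59.2
```

```bash
python3 go.py 557.8 -142 100 -3.4; python3 -c "
from h import *
d=crop('top',270,100,470,250,4,'t7')
crop('side',250,170,350,245,4,'s7')
a=cv2.imread('pics/t7.png');b=cv2.imread('pics/s7.png')
cv2.imwrite('pics/m7.png',cv2.hconcat([cv2.resize(a,(400,300)),cv2.resize(b,(400,300))]))"
```

```text
t 12.9167 pos [441.9609 -64.4472   6.6876] F [ 0.6354 -1.7714  5.2951] w 28.86723310895882 gf 59.23108280345332 j6 -0.17445045899508105
turn(tool,deg) [-0.8132  0.0538  6.4291] shift now m [ 0.0836 -0.1129 -0.0917] after turn [ 0.0705 -0.1202 -0.0933]
```

View pics/m7.png

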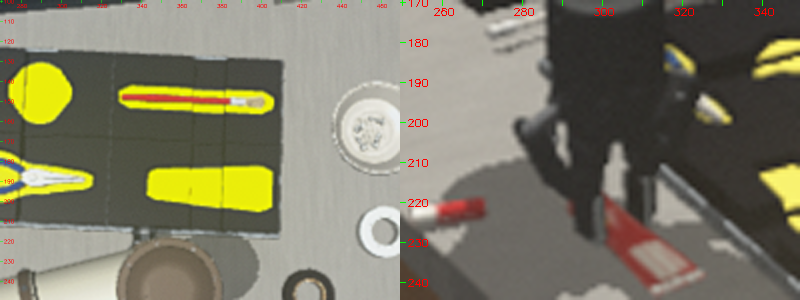

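Request:
servo_tool --commands '[[[255,0,0,-0.03,0,0,0],[255,0,0,-0.033,0,0,0],[255,0,0,-0.03,0,0,6.4],[255,0.016,-0.027,0,0,0,0],[255,0.016,-0.027,0,0,0,0],[255,0.016,-0.027,0,0,0,0],[255,0.014,-0.024,0,0,0,0],[255,0.0085,-0.0152,0,0,0,0],[255,0,0,0,0,0,0],[255,0,0,0,0,0,0]]]'

```text
clock: 13.85
position: [554.8, -142.4, 98.9]
ee_rot: [-0.685, 0.728, -0.003, 0.004]
contact_force: [-0.4, -0.0, -1.0]
gripper_width: 29.0
grasp_force: 59.4
```

Request:
servo_tool --commands '[[[255,0,0,0,0,0,0]]]'

```text
clock: 13.93
position: [553.9, -141.8, 99.1]
ee_rot: [-0.686, 0.728, -0.003, 0.003]
contact_force: [-0.0, -0.7, -0.7]
gripper_width: 28.6
grasp_force: 59.4
```

```bash
python3 go.py 557.8 -142 27 -3.4; python3 -c "
from h import *
d=crop('top',300,120,460,240,4,'t8')
crop('side',270,100,430,220,4,'s8')
a=cv2.imread('pics/t8.png');b=cv2.imread('pics/s8.png')
cv2.imwrite('pics/m8.png',cv2.hconcat([cv2.resize(a,(400,300)),cv2.resize(b,(400,300))]))"
```

```text
t 13.9333 pos [ 553.8743 -141.8025   99.1447] F [-0.0052 -0.6986 -0.6987] w 28.585404256454243 gf 59.37551599665312 j6 -0.09142698105680656
turn(tool,deg) [-0.4883  0.0906 -0.0338] shift now m [ 0.0001 -0.0033  0.0722] after turn [-0.     -0.0039  0.0721]
```

View pics/m8.png

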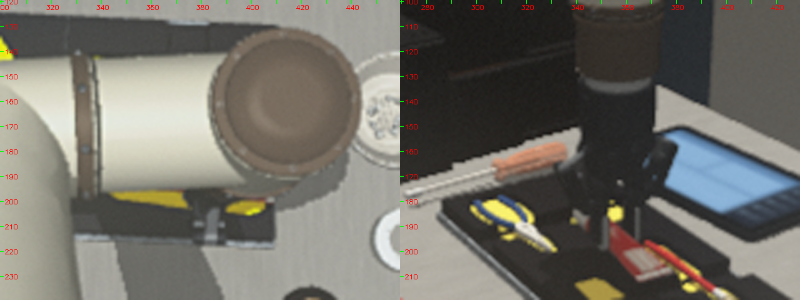

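The tube is held, with the crimp toward −y. Correct by 3.5 mm and lower.

Request:
servo_tool --commands '[[[255,0,-0.0036,0.02,0,0,0],[255,0,0,0.02,0,0,0],[255,0,0,0.015,0,0,0],[255,0,0,0.01,0,0,0],[255,0,0,0.006,0,0,0],[255,0,0,0,0,0,0],[255,0,0,0,0,0,0]]]'

```text
clock: 14.62
position: [559.7, -142.2, 29.2]
ee_rot: [-0.686, 0.728, -0.004, 0.004]
contact_force: [0.1, 0.4, -0.5]
gripper_width: 28.7
grasp_force: 59.4
```

```bash
python3 go.py 557.8 -142 27 -3.4
```

```text
t 14.6167 pos [ 559.6956 -142.1889   29.1801] F [ 0.144   0.4307 -0.5273] w 28.66019443378855 gf 59.37112495856127 j6 -0.09055676313255104
turn(tool,deg) [-0.6283  0.0576  0.0212] shift now m [-0.0001  0.0019  0.0022] after turn [-0.0001  0.0019  0.0022]
```

Request:
servo_tool --commands '[[[255,0,0.0019,0.0022,0,0,0],[255,0,0,0,0,0,0],[140,0,0,0,0,0,0],[140,0,0,0,0,0,0],[140,0,0,0,0,0,0],[140,0,0,0,0,0,0]]]'

```text
clock: 15.12
position: [557.8, -142.3, 26.8]
ee_rot: [-0.686, 0.728, -0.004, 0.004]
contact_force: [0.3, 1.0, 0.7]
gripper_width: 38.3
grasp_force: 0.0
```

Request:
servo_tool --commands '[[[140,0,0,-0.025,0,0,0],[140,0,0,-0.03,0,0,0],[0,0,0,-0.025,0,0,0],[0,0,0,0,0,0,0],[0,0,0,0,0,0,0],[0,0,0,0,0,0,0]]]'

```text
clock: 15.62
position: [556.2, -142.2, 106.1]
ee_rot: [-0.686, 0.728, -0.003, 0.004]
contact_force: [0.1, 0.1, -0.9]
gripper_width: 84.2
grasp_force: 0.0
```

```bash
python3 go.py 426.2 -261 80 -3.4
```

```text
t 15.6167 pos [ 556.1715 -142.187   106.1139] F [ 0.121   0.1496 -0.8783] w 84.2155690087085 gf 0.0 j6 -0.09090795222927563
turn(tool,deg) [-0.5535  0.0898 -0.0413] shift now m [0.1264 0.1229 0.0247] after turn [0.1263 0.1227 0.0261]
```

Request:
servo_tool --commands '[[[0,0.025,0.025,0,-0.6,0,0],[0,0.027,0.026,0,0,0,0],[0,0.027,0.026,0,0,0,0],[0,0.027,0.026,0.006,0,0,0],[0,0.02,0.0197,0.02,0,0,0],[0,0,0,0,0,0,0],[0,0,0,0,0,0,0],[0,0,0,0,0,0,0],[0,0,0,0,0,0,0]]]'

```text
clock: 16.37
position: [427.7, -260.5, 80.0]
ee_rot: [-0.686, 0.727, 0.0, 0.0]
contact_force: [-0.3, 0.2, 0.7]
gripper_width: 85.1
grasp_force: 0.0
```

```bash
python3 go.py 426.2 -261 2 -3.4; python3 -c "
from h import *
d=crop('top',230,115,430,265,4,'t9')
crop('side',280,170,440,290,4,'s9')
a=cv2.imread('pics/t9.png');b=cv2.imread('pics/s9.png')
cv2.imwrite('pics/m9.png',cv2.hconcat([cv2.resize(a,(400,300)),cv2.resize(b,(400,300))]))"
```

```text
t 16.3667 pos [ 427.6727 -260.4652   80.0014] F [-0.3192  0.1743  0.6776] w 85.13867064915537 gf 0.0 j6 0.16539522195619388
turn(tool,deg) [-0.0108  0.0549  0.0464] shift now m [0.0007 0.0015 0.078 ] after turn [0.0006 0.0014 0.078 ]
```

View pics/m9.png

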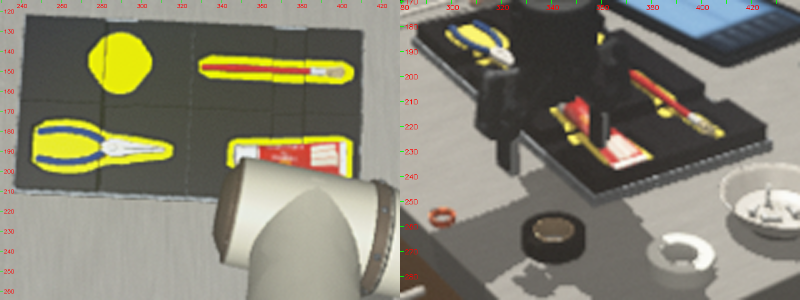

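The tube lies in its wedge, cap at (345→350, 187). The black tape is under the fingers. Descend and grip.

Request:
servo_tool --commands '[[[0,0.0006,0.0014,0.02,0,0,0],[0,0,0,0.02,0,0,0],[0,0,0,0.018,0,0,0],[0,0,0,0.013,0,0,0],[0,0,0,0.008,0,0,0],[0,0,0,0,0,0,0],[255,0,0,0,0,0,0],[255,0,0,0,0,0,0],[255,0,0,0,0,0,0],[255,0,0,0,0,0,0]]]'

```text
clock: 17.3
position: [426.6, -261.4, 2.6]
ee_rot: [-0.686, 0.728, -0.001, 0.001]
contact_force: [-0.9, 2.3, 5.2]
gripper_width: 57.5
grasp_force: 64.3
```

```bash
python3 go.py 677 55.8 100 -3.4
```

```text
t 17.3 pos [ 426.5532 -261.3561    2.6302] F [-0.8777  2.2782  5.2104] w 57.499812993071 gf 64.30650249472819 j6 0.16775934405868675
turn(tool,deg) [-0.1698  0.0238  0.0247] shift now m [-0.3314 -0.2316 -0.0965] after turn [-0.3315 -0.2312 -0.0974]
```

Request:
servo_tool --commands '[[[255,0,0,-0.03,0,0,0],[255,0,0,-0.034,0,0,0],[255,0,0,-0.033,0,0,0],[255,-0.03,-0.021,0,0,0,0],[255,-0.03,-0.021,0,0,0,0],[255,-0.03,-0.021,0,0,0,0],[255,-0.03,-0.021,0,0,0,0],[255,-0.03,-0.021,0,0,0,0],[255,-0.03,-0.021,0,0,0,0],[255,-0.03,-0.021,0,0,0,0]]]'

```text
clock: 18.13
position: [585.3, -58.7, 98.9]
ee_rot: [-0.686, 0.728, 0.0, 0.001]
contact_force: [-0.2, -0.7, -0.2]
gripper_width: 57.4
grasp_force: 64.5
```

Request:
servo_tool --commands '[[[255,-0.03,-0.021,0,0,0,0],[255,-0.03,-0.021,0,0,0,0],[255,-0.03,-0.021,0,0,0,0],[255,-0.02,-0.014,0,0,0,0],[255,-0.011,-0.0077,0,0,0,0],[255,0,0,0,0,0,0],[255,0,0,0,0,0,0],[255,0,0,0,0,0,0]]]'

```text
clock: 18.8
position: [675.6, 54.9, 98.4]
ee_rot: [-0.686, 0.728, 0.001, 0.0]
contact_force: [-0.2, 0.7, -0.8]
gripper_width: 57.4
grasp_force: 64.6
```

```bash
python3 go.py 677 55.8 23 -3.4
```

```text
t 18.8 pos [675.5676  54.8534  98.4165] F [-0.2045  0.7128 -0.8469] w 57.43706583481894 gf 64.56026514060795 j6 -0.3775851592076015
turn(tool,deg) [ 0.0536  0.0641 -0.0449] shift now m [-0.0009 -0.0014  0.0754] after turn [-0.001  -0.0014  0.0754]
```

Request:
servo_tool --commands '[[[255,-0.001,-0.0014,0.02,0,0,0],[255,0,0,0.02,0,0,0],[255,0,0,0.018,0,0,0],[255,0,0,0.01,0,0,0],[255,0,0,0.007,0,0,0],[255,0,0,0,0,0,0],[255,0,0,0,0,0,0]]]'

```text
clock: 19.38
position: [678.2, 56.0, 24.3]
ee_rot: [-0.686, 0.728, 0.0, 0.001]
contact_force: [-0.2, -0.8, -0.8]
gripper_width: 57.5
grasp_force: 64.6
```

Request:
servo_tool --commands '[[[40,0,0,0,0,0,0],[40,0,0,0,0,0,0],[40,0,0,0,0,0,0],[40,0,0,-0.02,0,0,0],[40,0,0,-0.03,0,0,0],[40,0,0,-0.04,0,0,0],[40,0,0,-0.04,0,0,0],[40,0.03,0.01,0,0,0,0],[40,0.04,0.01,0,0,0,0],[40,0.04,0.01,0,0,0,0]]]'

```text
clock: 20.22
position: [641.3, -51.8, 154.8]
ee_rot: [-0.687, 0.727, -0.0, 0.002]
contact_force: [1.5, -0.4, -1.3]
gripper_width: 72.1
grasp_force: 0.0
```

Request:
servo_tool --commands '[[[40,0.04,0.01,0,0,0,0],[40,0.04,0.01,0,0,0,0],[40,0.04,0.01,0,0,0,0],[40,0.04,0.01,0,0,0,0],[40,0.04,0.01,0,0,0,0],[40,0.04,0.01,0,0,0,0],[40,0.04,0.01,0,0,0,0],[40,0.03,0.01,0,0,0,0],[40,0,0,0,0,0,0]]]'

```text
clock: 20.97
position: [540.5, -361.5, 153.1]
ee_rot: [-0.683, 0.73, 0.0, 0.0]
contact_force: [1.7, 1.4, 0.7]
gripper_width: 71.8
grasp_force: 0.0
```

```bash
python3 -c "
from h import *
d=crop('top',230,115,430,265,4,'t10')
crop('side',270,130,430,250,4,'s10')
a=cv2.imread('pics/t10.png');b=cv2.imread('pics/s10.png')
cv2.imwrite('pics/m10.png',cv2.hconcat([cv2.resize(a,(400,300)),cv2.resize(b,(400,300))]))"
```

```text
(no output)
```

View pics/m10.png

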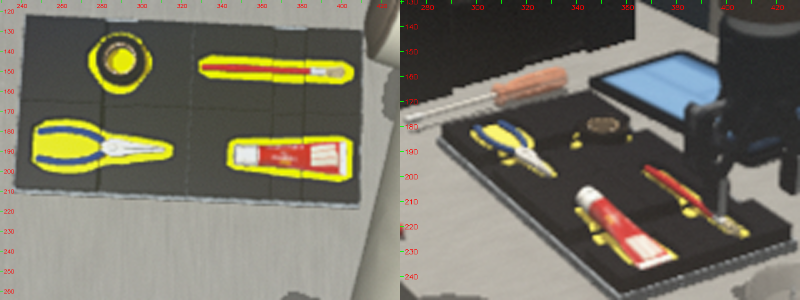

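All four sit in their cut-outs: pliers (248–314, 190), brush (330–405, 148), tube (345–400, 192) and tape (290, 145). I'll check the tape's centring numerically.

Run:
```python
from h import *
d=cams.get_image("top"); f=d["frame"].astype(int)[125:166,270:310]
for r in f[4:38:2]: print("".join("Y" if (p[2]>150 and p[1]>140 and p[0]<110) else ("b" if p[2]>p[0]+25 else ".") for p in r))
c=np.array([677,55.8])
t=np.linspace(0,2*np.pi,4,endpoint=False)
for R,z in((30,39),(19,39),(38,20)): print(R,z,[np.round(proj(d,[c[0]+R*np.cos(a),c[1]+R*np.sin(a),z])-[270,129],1).tolist() for a in t])
```

```text
........................................
................bbbbbbbbb...............
...........bbbbb........bYYbb...........
..........bYb..............bYYY.........
........bYb....bbbbbbbbbb....bbb........
......bYYb....bbbbbbYYYbbbb....bbb......
....bYYYb...bbbbbYYYYYYYYYbb....bYY.....
....YYYY....bbbYYYYYYYYYYYYY....bYYY....
....YYYYb...bbYYYYYYYYYYYYYYb...bYYY....
....YYYYb...bbYYYYYYYYYYYYYb....bYYY....
....bYYYYb...bbYYYYYYYYYYYb.....bYYb....
.....bYYYY.......bYYYYbb.......bYbb.....
.......bYYYb.................bbYb.......
.........YYYYb.............bbYYb........
..........bYYYYYYbbbbbbbbYYYYb..........
...........bYYYYYYYYYYYYYYYY............
...............bYYYYYYYbb...............
30 39 [[19.0, 3.2], [6.6, 15.6], [19.3, 27.7], [31.7, 15.2]]
19 39 [[19.1, 7.6], [11.2, 15.5], [19.3, 23.2], [27.1, 15.2]]
38 20 [[19.5, 2.1], [4.1, 17.5], [19.9, 32.6], [35.3, 17.0]]
```

```bash
python3 -c "
from bench import ticket; print(ticket.job_done())"
```

```text
the job is handed in; nothing more can be done
None
```

The job is handed in: pliers, brush, grease tube and tape, in that order, all look seated flat and the right way round in their own cut-outs in the last pictures, the parts bowl was never touched, and it took about 21 s.

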